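Hang the pail and hold the mirror on its inspection mark

ROBOT

A 6-joint arm with a two-finger parallel gripper is mounted at the origin on a cart in front of the work surface, level with it; the furniture and walls round the work are solid. World frame = base frame: x ahead of the robot, y to its left, z up, the work surface at z = 0. Lengths are in m, angles in rad, forces in N, time in s.
With the tool pointing down it reaches from about 0.225 to 0.875 m from the base axis. Payload 3.4 kg.
Tool frame: the origin (TCP) lies at the very end of the fingers, on their centre line; the grasp point (between the pads) lies 19 mm behind it; z points along the fingers, y is the line along which they close (so a half turn about z gives the same grasp; the last joint's range is limited). The gripper opens to 85 mm and grips with 20 to 120 N. Pads are 22 mm wide; open, the fingers measure 114 mm over their backs; the gripper's body (76 mm by 85 mm) begins 54 mm behind the grasp point. The pads swing forward as they close: fully open they stand 13 mm farther back than shut.
Start: joints at [1.092, 0.276, 1.505, -0, 1.361, -0.121], TCP at [0.201, 0.539, 0.231] pointing down, gripper open.
Joint ranges: [-2.89, 2.89], [-0.75, 2.08], [0.22, 2.7], [-1.18, 4.32], [0.11, 2.71], [-2.7, 2.7]. Speed limits (rad/s): [2.57, 2.57, 3.14, 3.14, 3.14, 3.14].

INTERFACE

Orientations are given as a unit quaternion [w, x, y, z].
In Python, from rig import manip, get_image, camera_info gives the robot as it stands. The module is installed in compiled form; this text tells all that it offers.
- The arm moves only by the shell command python3 -m crank 'ROWS' [FORCE]. ROWS is a JSON object of lists of equal length, an entry for each row: "translation": the shift along the tool's x, y, z in mm, a list of three; "roll": the turn about the tool's z in rad; "fingers": the opening, from 0 (shut) to 1 (fully open). A call has 1 to 8 rows; each row shifts and turns the commanded pose from where the row before left it, along the tool's axes as they then stand; what a row does not reach is not made up. A row lasts 1/10 s, in which the tool goes at most 50 mm and 8.59 degrees, less where a joint would pass 70% of its speed; a pose out of reach is approached as far as the arm can. A call is refused whole if a number of a shift passes 50 or a number of a turn 0.15, either way. A call with a gripper value outside its range is refused whole. The fingers move at their own pace and stop on an object; FORCE is the grip in N (left out, the last holds). Time passes only in rows, so rows that do not move let the fingers close. It gives the time, the measured TCP pose, the force, the opening and the grip force at its end, in the units of the state.
- manip.get_state(): the state, without advancing time (a new reading comes with each control period).
- get_image(name): name is "scene" or "side" or "wrist"; returns the picture (420x560x3 uint8, blue, green, red); there is no depth.
- camera_info(name): a dict with "mtx" (3x3 intrinsics, pixels), "rvec" (rotation vector, rad) and "tvec" (3), from world to camera coordinates, as OpenCV has them. Camera axes: x right, y down, z forward; pixel columns grow to the right and rows downward; lengths in m; the calibration is good to about 2 mm. A picture is of the moment at which its call begins: read the wrist's pose just before it. camera_info takes no time and is no camera call; for the wrist camera it gives the pose at the moment of the call.
- manip.sign_off(): hands the job in; it is judged then, once.
The state is a dict: "clock": time; "qpos": joint angles; "qd": joint speeds; "effort": joint torques, N m; "position": TCP position; "ee_rot": TCP orientation; "contact_force": force on the tool from outside, world axes, zero at the start; "moment": the same for the moment, N m; "width": finger opening in m; "gripper_force": force on a finger pad.
Only numpy, scipy, OpenCV 4.12 (cv2) and the standard library are available. Lean on these libraries where they do the work, as an engineer would, in place of code of your own. Each camera call takes 0.05 s, during which the arm holds its last target. There are 200 camera calls.

TASK

Hang the small metal pail by its wire handle on the hook of the stand, with the round mark on its side towards the mirror. Then, with the pail hanging freely, turn the sprung mirror by the tab on its top until the fixed inspection camera, looking into the mirror, sees that mark in the middle of the glass, and finish while still gripping the tab and holding that angle (let go, it springs back). Leave the wood block, the spool and the roll of tan tape alone.

Things in the scene. Friction and masses are not known exactly. Their poses are not given: they have to be found in the camera images.
- pail: loose open metal pail, 100 mm wide at the rim, 65 mm high, 0.11 to 0.22 kg. Origin: centre of its underside, z up. The mark is on its +y side. Its stiff upright handle (wire 9 mm thick, fixed) lies in the pail's y-z plane, 137 mm wide: two level stretches, y = +-16 to +-54 mm, wire centre 128 mm up, good to pinch across x; between them a kink rises to 138 mm at y = 0 for the hook.
- mark (a point): centre of the inspection mark: white disc 30 mm across with a black dot, on the pail's +y side (48 mm from its axis, 30 mm above its underside); it faces the pail's +y.
- bail_top (a point): rod centre at the kink at the top of the pail's handle (0, 0, 138 mm in the pail's frame).
- hook_stand: steel stand fixed to the bench: foot 100 mm across, post 16 mm thick, 228 mm high. Origin: post's axis at the bench, z up. Its hook, a rod 8 mm thick with its centre 208 mm up, runs from the post along the stand's -x, level to x = -108 mm, then bends up to its tip at x = -124 mm, 230 mm up. The pail's handle rests on the level part; about 90 mm from the post the pail clears the post.
- hook_stand_tip (a point): centre of the hook rod's upturned end: (-124, 0, 230 mm) in the stand's frame.
- camera_lens (a point): front of the lens of the fixed inspection camera (black box 56x44x40 mm on a 16 mm post) on the grey station base plate (250x90x10 mm), 110 mm above the bench; the camera's top is at 130 mm. It has a narrow view, straight at the centre of the mirror. Axes: x points from the lens to the mirror, z up.
- mirror_center (a point): centre of the mirror glass (64 mm wide, 72 mm high, in a black 76x84x8 mm frame), 110 mm above the bench, 3 mm in front of the upright shaft on which it turns, 125 mm from the lens. Its axes turn with the mirror: -x is the way the glass faces, z up, y along the glass.
- mirror_tab (a point): point to pinch on the aluminium tab on top of the mirror: tab 14 mm thick (mirror's x), 44 mm wide (mirror's y), from 151 to 197 mm above the bench; this point is 180 mm above the bench, 2 mm behind the shaft's axis. Axes as the mirror's.
- mirror_head: the part that turns: mirror frame, glass, tab. Origin on its upright shaft's axis at bench height; -x is the way the glass faces, z up. It turns 0 to 1.5 rad: at 0 (where its spring returns it) it squarely faces the camera; anticlockwise seen from above it turns towards the hook stand. Spring: 0.013 N m at 0, plus 0.05 N m per rad.
- view_line: not a solid thing: the camera's line of sight after reflection. Origin on the shaft's axis at the height of the mirror's centre; its x axis points along the reflected line of sight (turns twice as far as the mirror: with the mirror at rest back at the lens), z up. The camera sees the mark in the middle when the mark lies on this x axis.
- wood_block: pine offcut 45x75x32 mm, bystander. Origin: centre of its underside.
- spool_a: wooden spool 41 mm across, 45 mm high, bystander. Origin: centre of its underside.
- tan_tape_roll: roll of tan tape 72 mm across, 35 mm high, lying flat, bystander. Origin: centre of its underside.
Mind the look-alikes: they are no part of the job. Leave any green look-alike of the hook_stand alone.

How it is judged:
By the outcome, as a careful person would: the job done as asked, in the order asked, and still so for the second after the job is handed in, while the arm keeps its last pose, push and grip.
It also fails if it takes over 51 s, if anything falls off the work surface, if the arm or the gripper's body presses on something with over 40 N, if the wrist force passes 120 N, or if a joint passes its speed limit or range.

## Working session

There is one attempt and no reset: what is moved stays moved. The work goes in short steps, Python scripts to look and compute and a shell command to move; the robot and the scene stay as the last step left them, time stands still between calls to the robot, and variables do not carry over. Pictures are saved under pics/ and viewed, at most 10 in all, crops included, and the job is handed in when it is done.

```bash
mkdir -p pics; python3 - <<'E'
from rig import manip,get_image,camera_info
import cv2
s=manip.get_state();print(s)
for n in("scene","side"):
    cv2.imwrite(f"pics/{n}0.png",get_image(n));c=camera_info(n);print(n,c)
E
```

```text
{'clock': 0.0, 'qpos': array([ 1.09197995e+00,  2.76601422e-01,  1.50616569e+00,  2.95009747e-05,
        1.36070527e+00, -1.21000093e-01]), 'qd': array([-0.00122483,  0.00075738, -0.00191874,  0.00135566,  0.00218379,
       -0.0009243 ]), 'effort': array([ 1.22781425e-03, -4.16754377e+01, -2.45802426e+01,  1.54091924e-05,
        1.13175731e-02, -1.86800241e-05]), 'position': array([0.20112414, 0.53809598, 0.23042309]), 'ee_rot': array([-2.91445430e-04,  1.77958212e-01,  9.84037596e-01, -8.93649362e-04]), 'contact_force': array([ 0.6735732 , -0.15159403,  0.11509303]), 'moment': array([-0.00293827, -0.03089634, -0.03076034]), 'gripper_force': 0.0, 'width': 0.08545799280211255}
scene {'mtx': array([[504.14845789,   0.        , 284.29152095],
       [  0.        , 504.14845789, 214.08874978],
       [  0.        ,   0.        ,   1.        ]]), 'rvec': array([ 2.27089155, -0.79816936,  0.30673275]), 'tvec': array([-0.52657744,  0.323398  ,  1.04253192])}
side {'mtx': array([[526.32134477,   0.        , 278.21113413],
       [  0.        , 526.32134477, 208.64951461],
       [  0.        ,   0.        ,   1.        ]]), 'rvec': array([ 0.5398194 , -2.61169314,  1.27991514]), 'tvec': array([0.50489312, 0.31521846, 0.99448495])}
```

View pics/scene0.png

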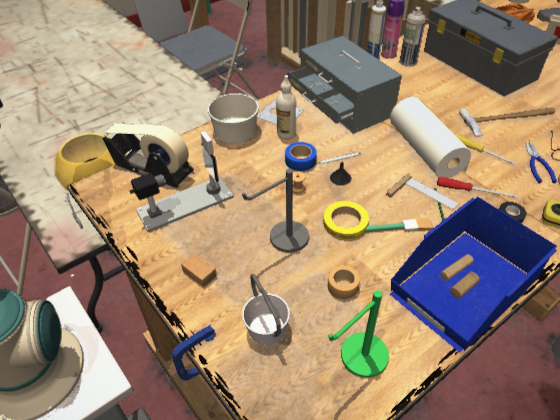

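View pics/side0.png

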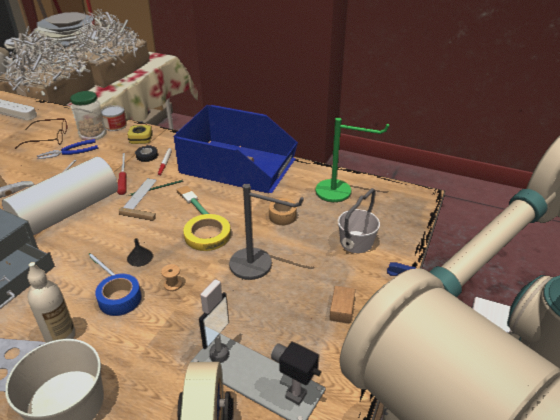

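Candidates. For the pail: the small pail with wire handle (scene 266,315; side 358,230), or the handleless pot (scene 234,118). For the stand: dark steel (scene 289,236; side 250,263), or green (365,355). I choose the wire-handled pail and the dark stand, and check them in close crops.

```bash
cat > h.py <<'E'
import numpy as np,cv2
from rig import manip,get_image,camera_info
def P(n):
    c=camera_info(n);R=cv2.Rodrigues(np.array(c["rvec"]))[0];t=np.array(c["tvec"]).ravel();return np.array(c["mtx"]),R,t
def proj(n,p):
    K,R,t=P(n);q=K@(R@np.array(p,float)+t);return (q[:2]/q[2]).round(1)
def ray(n,px):
    K,R,t=P(n);d=R.T@np.linalg.inv(K)@[px[0],px[1],1];return -R.T@t,d/np.linalg.norm(d)
def onz(n,px,z):
    o,d=ray(n,px);return o+d*(z-o[2])/d[2]
def tri(a,b,na="scene",nb="side"):
    o,d=ray(na,a);o2,e=ray(nb,b);M=np.c_[d,-e];s=np.linalg.lstsq(M,o2-o,rcond=None)[0]
    p,q=o+d*s[0],o2+e*s[1];return ((p+q)/2).round(4),round(float(np.linalg.norm(p-q)),4)
E
python3 - <<'E'
import cv2,numpy as np
a=cv2.imread("pics/scene0.png");b=cv2.imread("pics/side0.png")
def c(i,x,y,w=100,h=75):return cv2.resize(i[y:y+h,x:x+w],(400,300),interpolation=cv2.INTER_CUBIC)
cv2.imwrite("pics/c1.png",np.vstack([np.hstack([c(a,220,270),c(a,135,125)]),np.hstack([c(b,310,180),c(a,235,170,)])]))
E
```

```text
(no output)
```

View pics/c1.png

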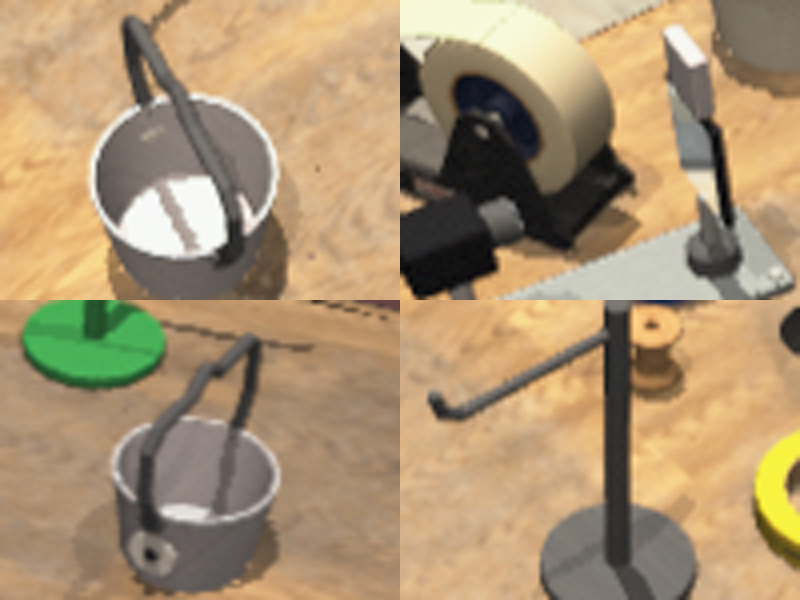

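The crops show the pail with the wire handle and its round mark facing the side camera (side 348,243), its handle corners at scene (253,276) and side (374,190), (349,214). The dark stand's hook tip is at scene (244,195), and the mirror tab is near scene (207,137). The choice is right.

```bash
python3 - <<'E'
from h import *
print("foot",onz("scene",(289.5,236),0.01),onz("side",(250,263),0.01))
print("posttop",tri((290,171),(248,187)))
print("tip",tri((244.3,195),(301,203)))
for n in("scene","side"):print(n,"tip z230",onz(n,{"scene":(244.3,194.5),"side":(301,203)}[n],.230))
print("handle far",onz("scene",(253,276),.131),onz("side",(373.8,190),.131))
print("handle near",onz("side",(348.7,214),.131), "kink side",onz("side",(363,196.5),.138))
print("mark",onz("side",(348,243.2),.030))
print("pail bottom scene",onz("scene",(264,328),.003), "rim scene",onz("scene",(266,315),.065),"rim side",onz("side",(359,229),.065))
print("tab top",onz("scene",(207,134),.197),onz("side",(211,290),.197))
print("mirror foot",onz("scene",(213.5,188),.015),onz("side",(219,350),.015))
print("lens",onz("scene",(164,179),.11),onz("side",(277,356),.11))
print("cam top",onz("side",(300,352),.13),onz("scene",(148,180),.13))
print("plate corners",onz("scene",(138,207),.01),onz("scene",(222,181),.01),onz("scene",(233,196),.01),onz("scene",(146,227),.01))
print("block",onz("scene",(198,268),.032),"spool",onz("scene",(298,176),.045),"tape",onz("scene",(344,278),.035))
cv2.imwrite("pics/wrist0.png",get_image("wrist"));print(camera_info("wrist"))
E
```

```text
foot [ 0.64344043 -0.05877781  0.01      ] [ 0.64229687 -0.04650574  0.01      ]
posttop (array([ 0.6451, -0.0553,  0.223 ]), 0.0065)
tip (array([ 0.5236, -0.0503,  0.2201]), 0.0058)
scene tip z230 [ 0.52240431 -0.05669611  0.23      ]
side tip z230 [ 0.51584428 -0.03627499  0.23      ]
handle far [ 0.45034437 -0.17775845  0.131     ] [ 0.42203258 -0.27415085  0.131     ]
handle near [ 0.44903539 -0.16285325  0.131     ] kink side [ 0.43616778 -0.22958344  0.138     ]
mark [ 0.44820179 -0.18064494  0.03      ]
pail bottom scene [ 0.43664988 -0.22581315  0.003     ] rim scene [ 0.43816063 -0.23460405  0.065     ] rim side [ 0.43015934 -0.1999723   0.065     ]
tab top [0.59328893 0.20768303 0.197     ] [0.58240264 0.21401614 0.197     ]
mirror foot [0.58762706 0.20585397 0.015     ] [0.58843938 0.20210698 0.015     ]
lens [0.46166441 0.22237362 0.11      ] [0.4502128  0.23477335 0.11      ]
cam top [0.41195973 0.22573398 0.13      ] [0.42111598 0.22263047 0.13      ]
plate corners [0.39232922 0.27616048 0.01      ] [0.62428382 0.21953441 0.01      ] [0.61418472 0.15040271 0.01      ] [0.37477366 0.1978193  0.01      ]
block [ 0.40250955 -0.01587491  0.032     ] spool [0.77871777 0.07156398 0.045     ] tape [ 0.64701689 -0.25283876  0.035     ]
{'mtx': array([[312.90321621,   0.        , 279.7749262 ],
       [  0.        , 312.90321621, 208.59657547],
       [  0.        ,   0.        ,   1.        ]]), 'rvec': array([-2.34773665, -1.62649197, -0.27064197]), 'tvec': array([-0.5741122 , -0.04139662,  0.3816982 ])}
```

View pics/wrist0.png

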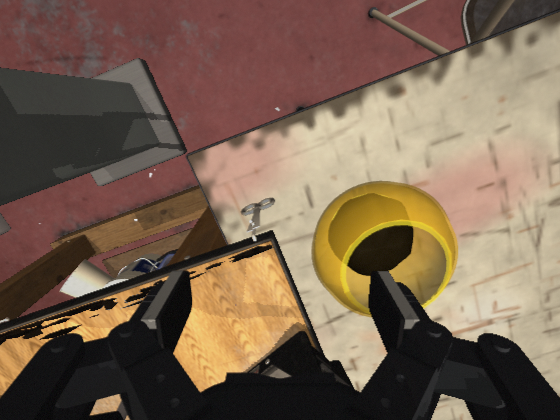

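Measured: stand (0.643,-0.053) with its hook along about -x and tip near (0.519,-0.047). The pail centre is about (0.436,-0.219) with mark direction about 76°. The mirror shaft is about (0.588,0.205) and the camera line's yaw about -12°. The sizes agree with those given. I'll turn and raise the tool first.

```bash
cat >> h.py <<'E'
from scipy.spatial.transform import Rotation as Ro
def pose():
    s=manip.get_state();q=s["ee_rot"];return s,np.array(s["position"]),Ro.from_quat([*q[1:],q[0]]).as_matrix()
def go(xyz,yaw=None):
    "shift (mm, tool axes) to TCP xyz and roll to tool-y yaw(deg)"
    s,p,R=pose();y=np.arctan2(R[1,1],R[0,1]);d=(R.T@(np.array(xyz)-p)*1000).round(1)
    r=None if yaw is None else round(float((y-np.radians(yaw)+np.pi/2)%np.pi-np.pi/2),3)
    print("t",s["clock"].round(2),"p",p.round(4),"yaw",np.degrees(y).round(2),"z",R[:,2].round(3),"w",round(s["width"],4),"gf",s["gripper_force"],"q6",s["qpos"][5].round(2),"-> shift",d,"roll",r)
E
python3 -m crank '{"translation":[[0,0,-12],[0,0,-12],[0,0,-12],[0,0,-12],[0,0,-12],[0,0,-12],[0,0,-12],[0,0,0]],"roll":[0.15,0.15,0.15,0.15,0.15,0.15,0.15,0.15],"fingers":[1,1,1,1,1,1,1,1]}' 60
python3 - <<'E'
from h import *
go((0.41,-0.185,0.31),-14)
print("lookalike green tip z .23?",onz("scene",(332,337),.2),onz("side",(387,128),.2))
c,_=ray("wrist",(280,210));print("wristcam",c,ray("wrist",(280,210))[1],"TCP px",proj("wrist",pose()[1]),pose()[2])
E
```

```text
clock: 0.95
position: [0.2017, 0.5392, 0.3169]
ee_rot: [-0.0, 0.705, 0.71, 0.001]
contact_force: [-0.4, 0.3, 0.3]
width: 0.0853
gripper_force: 0.0Traceback (most recent call last):
  File "<stdin>", line 2, in <module>
  File "h.py", line 21, in go
    print("t",s["clock"].round(2),"p",p.round(4),"yaw",np.degrees(y).round(2),"z",R[:,2].round(3),"w",round(s["width"],4),"gf",s["gripper_force"],"q6",s["qpos"][5].round(2),"-> shift",d,"roll",r)
              ^^^^^^^^^^^^^^^^
AttributeError: 'float' object has no attribute 'round'
```

```bash
sed -i 's/s\["clock"\].round(2)/round(s["clock"],2)/' h.py
python3 - <<'E'
from h import *
go((0.41,-0.185,0.31),-14)
print("green tip",onz("scene",(332,337),.2),onz("side",(387,128),.2))
c,d=ray("wrist",(280,210));print("wristcam",c,d,"TCP px",proj("wrist",pose()[1]),pose()[2])
E
```

```text
t 0.95 p [0.2017 0.5392 0.3169] yaw 0.39 z [ 0.001  0.003 -1.   ] w 0.0853 gf 0.0 q6 1.09 -> shift [-725.7  203.3    5.3] roll 0.251
green tip [ 0.45276087 -0.41098734  0.2       ] [ 0.4444689  -0.45467708  0.2       ]
wristcam [0.20073267 0.62282154 0.46019647] [ 0.00362086 -0.32725939 -0.9449276 ] TCP px [280.4 271.8] [[-0.00683534  0.99997573  0.00135045]
 [ 0.99997323  0.00683178  0.00262191]
 [ 0.00261262  0.00136834 -0.99999565]]
```

```bash

python3 -m crank '{"translation":[[-45,10,0],[-45,10,0],[-45,10,0],[-45,10,0],[-45,10,0],[-45,12,0],[-45,13,0],[-45,13,0]],"roll":[0,0,0,0,0,0,0,0],"fingers":[1,1,1,1,1,1,1,1]}'
python3 -m crank '{"translation":[[-45,14,0],[-45,14,0],[-45,14,0],[-45,14,0],[-45,14,0],[-45,14,0],[0,0,0],[0,0,0]],"roll":[0,0,0,0,0,0,0.125,0.125],"fingers":[1,1,1,1,1,1,1,1]}'
python3 - <<'E'
from h import *
go((0.444,-0.185,0.109),-14)
i=get_image("wrist");cv2.imwrite("pics/w1.png",i)
for p in [(.4355,-.2185,.138),(.4479,-.1685,.128),(.4228,-.2685,.128),(.444,-.185,.128)]:print(p,proj("wrist",p))
E
```

```text
clock: 1.75
position: [0.2938, 0.1781, 0.3153]
ee_rot: [0.0, 0.702, 0.712, 0.0]
contact_force: [0.6, -1.3, 0.4]
width: 0.0855
gripper_force: 0.0
clock: 2.55
position: [0.3816, -0.0908, 0.3147]
ee_rot: [-0.001, 0.789, 0.615, -0.0]
contact_force: [0.7, 0.2, -0.5]
width: 0.0855
gripper_force: 0.0
t 2.55 p [ 0.3816 -0.0908  0.3147] yaw -14.09 z [-0.001  0.001 -1.   ] w 0.0855 gf 0.0 q6 -0.17 -> shift [-76.3  83.8 205.5] roll -0.002
(0.4355, -0.2185, 0.138) [352.2 277.4]
(0.4479, -0.1685, 0.128) [353.4 233.4]
(0.4228, -0.2685, 0.128) [347.4 309.1]
(0.444, -0.185, 0.128) [352.6 246.8]
```

View pics/w1.png

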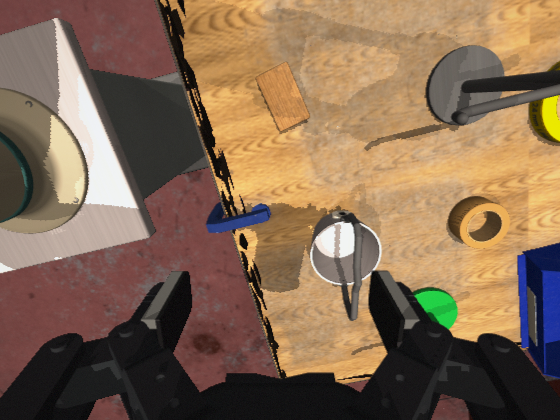

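The wrist view shows the handle from about (357,228) to (353,317), roughly 5 px (5 mm) right of prediction. The steel stand's hook tip is near (463,118). I'll zoom in to fix the position along the handle.

```bash
python3 - <<'E'
import cv2
i=cv2.imread("pics/w1.png")[195:335,290:420];cv2.imwrite("pics/w1c.png",cv2.resize(i,None,fx=4,fy=4,interpolation=cv2.INTER_CUBIC))
E
```

```text
(no output)
```

View pics/w1c.png

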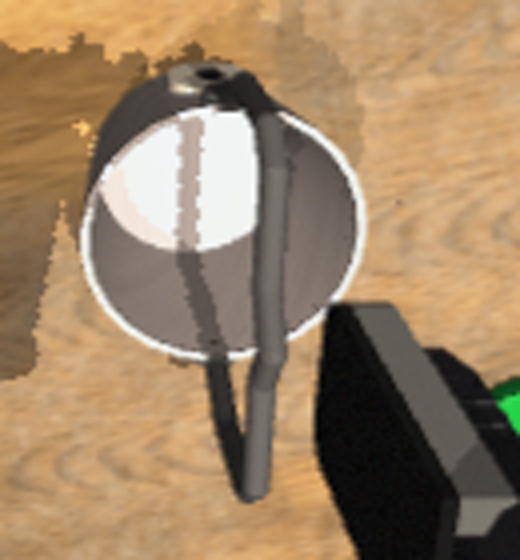

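The crop shows the handle's kink at about (357,281) full-frame, its ends at about (358,232) and (354,317), the rim centre at (346,253) and the mark at (342,213).

```bash
python3 - <<'E'
from h import *
print("rim",onz("wrist",(345.8,253),.065),"kink",onz("wrist",(357.2,281),.138),"endA",onz("wrist",(358,232),.128),"endB",onz("wrist",(354,317),.126),"mark",onz("wrist",(342,213),.03))
print("hooktip",onz("wrist",(463,119),.23),"posttop",onz("wrist",(560,78),.204),"foot",onz("wrist",(466,85),.008))
E
```

```text
rim [ 0.44120859 -0.22572425  0.065     ] kink [ 0.44030891 -0.22473757  0.138     ] endA [ 0.45325662 -0.16804045  0.128     ] endB [ 0.42891793 -0.2838909   0.126     ] mark [ 0.45099157 -0.18000468  0.03      ]
hooktip [ 0.52310021 -0.05191129  0.23      ] posttop [ 0.60913605 -0.04468889  0.204     ] foot [ 0.64766875 -0.05043061  0.008     ]
```

```bash

python3 -m crank '{"translation":[[-41,41,0],[-41,42,0],[0,0,35],[0,0,35],[0,0,35],[0,0,25],[0,0,0],[0,0,0]],"roll":[0,0,-0.036,0,0,0,0,0],"fingers":[1,1,0.6,0.6,0.6,0.6,0.6,0.6]}'
python3 - <<'E'
from h import *
go((0.4478,-0.1908,0.109),-11.9)
E
```

```text
clock: 3.4
position: [0.4344, -0.174, 0.1856]
ee_rot: [-0.0, 0.774, 0.633, 0.0]
contact_force: [0.9, 0.2, 0.3]
width: 0.0516
gripper_force: 0.0
t 3.4 p [ 0.4344 -0.174   0.1856] yaw -11.42 z [-0.  0. -1.] w 0.0516 gf 0.0 q6 -0.33 -> shift [-13.8  16.5  76.6] roll 0.008
```

```bash

python3 -m crank '{"translation":[[-14,16.5,10],[0,0,20],[0,0,20],[0,0,16],[0,0,10],[0,0,0],[0,0,0],[0,0,0]],"roll":[0,0,0,0,0,0,0,0],"fingers":[0.6,0.6,0.6,0.6,0.6,0.6,0.6,0.6]}'
python3 - <<'E'
from h import *
go((0.4478,-0.1908,0.109),-11.9)
i=get_image("wrist");cv2.imwrite("pics/w2.png",i)
E
```

```text
clock: 4.2
position: [0.4485, -0.1916, 0.1105]
ee_rot: [0.001, 0.774, 0.633, 0.0]
contact_force: [-0.4, 0.1, 0.3]
width: 0.0512
gripper_force: 0.0
t 4.2 p [ 0.4485 -0.1916  0.1105] yaw -11.5 z [ 0.002 -0.001 -1.   ] w 0.0512 gf 0.0 q6 -0.35 -> shift [ 0.7 -0.9  1.5] roll 0.007
```

View pics/w2.png

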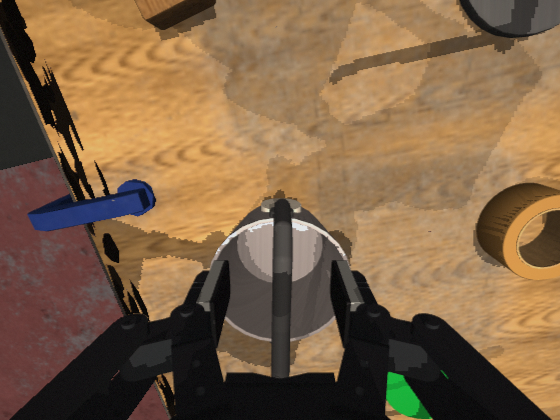

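The handle (column 282) sits centred between the pads (columns 215 and 350) over the mark-side stretch. I close and lift.

```bash

python3 -m crank '{"translation":[[0,0,0],[0,0,0],[0,0,0],[0,0,0],[0,0,0],[0,0,0],[0,0,0],[0,0,0]],"roll":[0,0,0,0,0,0,0,0],"fingers":[0,0,0,0,0,0,0,0]}' 70
python3 -m crank '{"translation":[[0,0,-5],[0,0,-15],[0,0,-20],[0,0,-20],[0,0,-20],[0,0,-20],[0,0,-15],[0,0,-5]],"roll":[0,0,0,0,0,0,0,0],"fingers":[0,0,0,0,0,0,0,0]}' 70
python3 - <<'E'
from h import *
# pail kink = TCP - 35mm along tool -x... ; goals
s,p,R=pose()
a=np.radians(78.5);off=np.array([.035*np.cos(a),.035*np.sin(a)])
go((*(np.array([.475,-.052])+off),p[2]),-8)
E
```

```text
clock: 5.05
position: [0.4479, -0.1911, 0.1095]
ee_rot: [0.0, 0.775, 0.633, 0.0]
contact_force: [1.7, 1.0, 3.4]
width: 0.0068
gripper_force: 68.4
clock: 5.85
position: [0.4478, -0.1916, 0.2306]
ee_rot: [0.001, 0.774, 0.633, 0.0]
contact_force: [0.1, -0.1, -1.4]
width: 0.0066
gripper_force: 68.4
t 5.85 p [ 0.4478 -0.1916  0.2306] yaw -11.52 z [ 0.001 -0.001 -1.   ] w 0.0066 gf 68.36849212646484 q6 -0.35 -> shift [177.2  -1.2  -0.2] roll -0.061
```

```bash

python3 -m crank '{"translation":[[15,0,0],[25,0,0],[27,0,0],[28,0,0],[28,0,0],[27,0,0],[18,0,0],[9,0,0]],"roll":[0,0,0,0,0,0,0,0],"fingers":[0,0,0,0,0,0,0,0]}' 70
python3 -m crank '{"translation":[[0,0,0],[0,0,0],[0,0,0],[0,0,0]],"roll":[-0.03,-0.03,0,0],"fingers":[0,0,0,0]}' 70
python3 - <<'E'
from h import *
s,p,R=pose();go(p,-8)
k=p-.035*R[:,0]+[0,0,.029]
print("kink",k.round(4))
for n in("scene","side"):
    cv2.imwrite(f"pics/{n}3.png",get_image(n));print(n,proj(n,k),proj(n,(.522,-.052,.23)))
a=cv2.imread("pics/scene3.png")[110:260,190:330];b=cv2.imread("pics/side3.png")[130:280,230:370]
cv2.imwrite("pics/m3.png",np.hstack([cv2.resize(x,(400,429),interpolation=cv2.INTER_CUBIC) for x in(a,b)]))
E
```

```text
clock: 6.65
position: [0.4819, -0.0151, 0.228]
ee_rot: [-0.001, 0.774, 0.633, -0.001]
contact_force: [1.0, -0.0, -2.2]
width: 0.0069
gripper_force: 68.3
clock: 7.05
position: [0.4828, -0.0185, 0.2292]
ee_rot: [-0.0, 0.756, 0.655, -0.0]
contact_force: [-0.4, 0.2, -1.9]
width: 0.0066
gripper_force: 68.3
t 7.05 p [ 0.4828 -0.0185  0.2292] yaw -8.15 z [-0. -0. -1.] w 0.0066 gf 68.31847786903381 q6 -0.04 -> shift [0. 0. 0.] roll -0.003
kink [ 0.4778 -0.0531  0.2582]
scene [224.5 193.3] [242.9 193.4]
side [322.6 191.3] [301.  197.9]
```

View pics/m3.png

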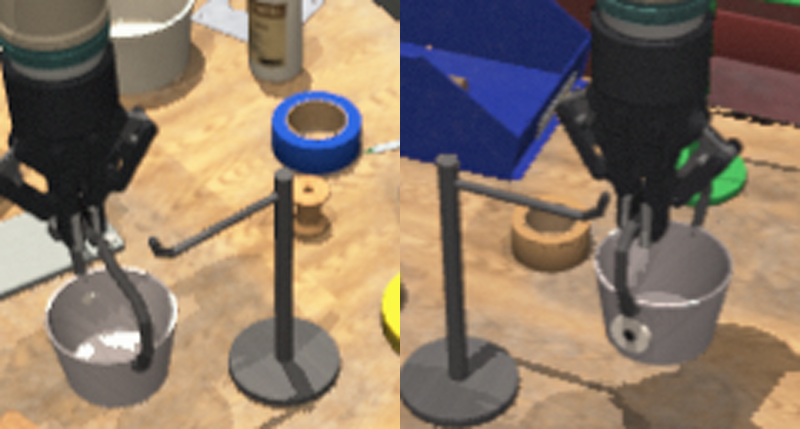

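Both views show the pail level, with the hook tip at the height of the gap under the kink and ahead in +x. I slide it onto the hook.

```bash

python3 -m crank '{"translation":[[0.7,5,0],[1.5,10,0],[1.8,12,0],[1.8,12,0],[1.8,12,0],[1.8,12,0],[1.2,8,0],[0.5,3,0]],"roll":[0,0,0,0,0,0,0,0],"fingers":[0,0,0,0,0,0,0,0]}' 70
python3 -m crank '{"translation":[[0,0,0],[0,0,4],[0,0,7],[0,0,7],[0,0,7],[0,0,4],[0,0,3],[0,0,0]],"roll":[0,0,0,0,0,0,0,0],"fingers":[0,0,0,0,0,0,0,0]}' 70
python3 - <<'E'
from h import *
s,p,R=pose();go(p,-8)
print("kink",(p-.035*R[:,0]+[0,0,.029]).round(4),s["contact_force"])
for n in("scene","side"):
    cv2.imwrite(f"pics/{n}4.png",get_image(n))
a=cv2.imread("pics/scene4.png")[110:260,190:330];b=cv2.imread("pics/side4.png")[130:280,210:350]
cv2.imwrite("pics/m4.png",np.hstack([cv2.resize(x,(400,429),interpolation=cv2.INTER_CUBIC) for x in(a,b)]))
E
```

```text
clock: 7.95
position: [0.5589, -0.0171, 0.229]
ee_rot: [-0.0, 0.755, 0.656, -0.0]
contact_force: [-0.4, 0.5, -1.8]
width: 0.0069
gripper_force: 68.3
clock: 8.75
position: [0.5575, -0.0171, 0.1968]
ee_rot: [-0.0, 0.755, 0.656, -0.0]
contact_force: [0.1, 0.1, -2.2]
width: 0.0065
gripper_force: 68.3
t 8.75 p [ 0.5575 -0.0171  0.1968] yaw -8.08 z [-0.001  0.    -1.   ] w 0.0065 gf 68.33467125892639 q6 -0.01 -> shift [0. 0. 0.] roll -0.001
kink [ 0.5526 -0.0517  0.2258] [ 0.07183758  0.12709332 -2.24024435]
```

View pics/m4.png

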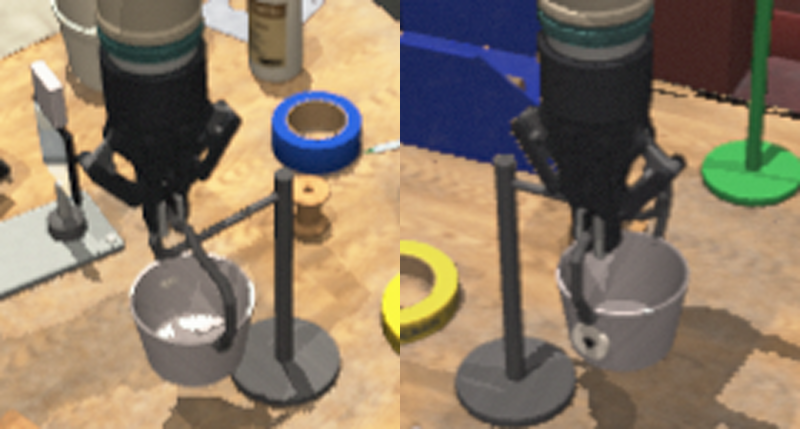

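The hook runs through the handle loop, and the kink is about 9 mm above rest. I lower gently until the hook takes the load.

```bash

python3 -m crank '{"translation":[[0,0,2],[0,0,2],[0,0,2],[0,0,0]],"roll":[0,0,0,0],"fingers":[0,0,0,0]}' 70
python3 -m crank '{"translation":[[0,0,1],[0,0,1],[0,0,0]],"roll":[0,0,0],"fingers":[0,0,0]}' 70
python3 -m crank '{"translation":[[0,0,1],[0,0,0]],"roll":[0,0],"fingers":[0,0]}' 70
```

```text
clock: 9.25
position: [0.5575, -0.0171, 0.1909]
ee_rot: [-0.0, 0.755, 0.656, -0.0]
contact_force: [-0.4, 0.0, -1.2]
width: 0.0069
gripper_force: 68.3
clock: 9.55
position: [0.5579, -0.0172, 0.1898]
ee_rot: [0.0, 0.755, 0.656, 0.0]
contact_force: [-0.8, -0.2, 2.7]
width: 0.006
gripper_force: 68.8
clock: 9.75
position: [0.5581, -0.0172, 0.1892]
ee_rot: [0.001, 0.755, 0.656, 0.0]
contact_force: [-1.4, -0.6, 5.8]
width: 0.0065
gripper_force: 69.1
```

```bash

python3 -m crank '{"translation":[[0,0,-1],[0,0,-0.5],[0,0,0],[0,0,0],[0,0,0],[0,0,0],[0,0,0],[0,0,0]],"roll":[0,0,0,0,0,0,0,0],"fingers":[0,0,0,0.05,0.1,0.2,0.35,0.4]}' 20
python3 -m crank '{"translation":[[0,0,-2],[0,0,-10],[0,0,-20],[0,0,-30],[0,0,-35],[0,0,-20],[0,0,-10],[0,0,0]],"roll":[0,0,0,0,0,0,0,0],"fingers":[0.4,0.4,0.4,0.5,0.6,0.6,0.6,0.6]}'
python3 - <<'E'
from h import *
go((.588,.205,.30),-12)
for n in("scene","side","wrist"):
    cv2.imwrite(f"pics/{n}5.png",get_image(n))
a=cv2.imread("pics/scene5.png")[110:260,135:275];b=cv2.imread("pics/side5.png")[130:280,210:350];
w=cv2.imread("pics/wrist5.png")
cv2.imwrite("pics/m5.png",np.hstack([cv2.resize(a,(280,300),interpolation=cv2.INTER_CUBIC),cv2.resize(b,(280,300),interpolation=cv2.INTER_CUBIC),cv2.resize(w,(240,180))]) if 0 else np.vstack([np.hstack([cv2.resize(x,(280,300),interpolation=cv2.INTER_CUBIC) for x in(a,b)]),cv2.resize(w,(400,300)).repeat(1,0) if 0 else cv2.copyMakeBorder(cv2.resize(w,(400,300)),0,0,0,160,0)]))
E
```

```text
clock: 10.55
position: [0.5575, -0.0171, 0.1895]
ee_rot: [-0.0, 0.755, 0.656, -0.0]
contact_force: [0.1, -0.2, -0.6]
width: 0.0343
gripper_force: 0.0
clock: 11.35
position: [0.5584, -0.0172, 0.3186]
ee_rot: [0.001, 0.755, 0.656, 0.001]
contact_force: [0.0, 0.1, -0.6]
width: 0.0511
gripper_force: 0.0
t 11.35 p [ 0.5584 -0.0172  0.3186] yaw -8.08 z [ 0.003 -0.    -1.   ] w 0.0511 gf 0.0 q6 -0.01 -> shift [224.1  -1.9  18.6] roll 0.068
```

View pics/m5.png

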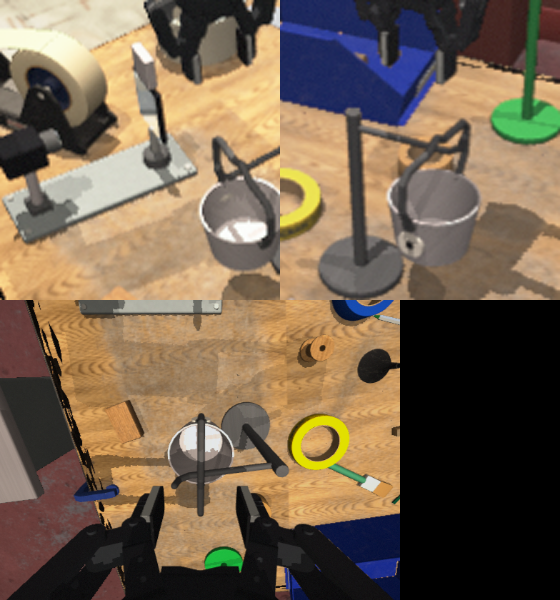

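The pail hangs freely by the kink with its mark facing the mirror, and the gripper is clear. My 10 views are used, so from here I measure in code. I move to a place where the wrist camera sees the whole station.

```bash

python3 -m crank '{"translation":[[20,-8,-5],[32,-12,-10],[35,-12,-10],[30,-10,-5],[13,-5,-2],[0,0,0],[0,0,0]],"roll":[0.034,0.034,0,0,0,0,0],"fingers":[0.6,0.6,0.6,0.6,0.6,0.6,0.6]}'
python3 - <<'E'
from h import *
go((.588,.205,.30),-12)
i=get_image("wrist");cv2.imwrite("pics/w6.png",i)
hsv=cv2.cvtColor(i,cv2.COLOR_BGR2HSV)
m=((hsv[...,1]<45)&(hsv[...,2]>70)).astype(np.uint8)
m=cv2.morphologyEx(m,cv2.MORPH_OPEN,np.ones((3,3)))
n,l,st,ce=cv2.connectedComponentsWithStats(m)
for k in range(1,n):
    if st[k,4]>80:
        print(st[k],ce[k].round(1))
print("pred shaft",proj("wrist",(.588,.205,.01)),"tab top",proj("wrist",(.588,.205,.197)),"plate corners",[proj("wrist",c+(.01,)).tolist() for c in[(.392,.276),(.624,.2195),(.614,.15),(.375,.198)]])
# mark in side image
s=cv2.imread("pics/side5.png");print("mark pred",proj("side",(.559,-.004,.1085)))
u,v=proj("side",(.559,-.004,.1085)).astype(int)
print(cv2.cvtColor(s,cv2.COLOR_BGR2GRAY)[v-12:v+13,u-12:u+13])
E
```

```text
clock: 12.2
position: [0.536, 0.1185, 0.3478]
ee_rot: [0.0, 0.777, 0.63, -0.001]
contact_force: [-0.1, 0.7, -0.1]
width: 0.0514
gripper_force: 0.0
t 12.2 p [0.536  0.1185 0.3478] yaw -11.97 z [-0.002 -0.001 -1.   ] w 0.0514 gf 0.0 q6 0.3 -> shift [95.5 33.  47.5] roll 0.001
[ 153   53  177   79 9929] [249.   92.1]
[522 109  38  10 215] [541.3 113.3]
[105 146  10  19  84] [109.3 155.3]
[   0  179  111  178 8587] [ 52.7 270.1]
[ 336  216   58   95 2451] [361.2 248. ]
[ 283  254   57  118 2884] [311.  304.4]
[326 254   9  26 127] [329.1 265.7]
[200 261  23  50 482] [210.  284.2]
[513 291  23  17 250] [524.  298.9]
pred shaft [303.   91.7] tab top [317.6  86.2] plate corners [[157.1, 70.3], [326.0, 75.4], [327.0, 126.4], [163.7, 128.5]]
mark pred [275.  252.6]
[[176 176 157  96  92 100 102  92  57  45  42  44  64 140 203 189 158 159
  157 155 155 154 152 150 152]
 [171 170 158 114  93  99 103  91  58  47  45  44  49  91 130 143 172 210
  207 194 186 176 168 162 165]
 [161 166 157 116  93  98 101  92  59  49  44  44  48  61  80  98 122 139
  138 136 139 146 150 165 177]
 [152 157 150 114 
[... 1592 characters left out ...]
17 113 101 102 107 120 140 134 116 103
  104 106 114 115 112 112 109]
 [ 98  99 101 101 101 102 101 103 120 143 125 105 101 102 107 104  99 100
  106 108 114 114 113 111 110]
 [ 99  99 100 102 102 101 102  99 114 150 147 140 123 108  97  98 100 104
  105 108 114 112 111 112 109]
 [101 100 102 103 100 101 101  97 112 148 152 149 148 130  97 100 102 104
  106 105 107 112 111 112 109]
 [ 99 100 102 101 101 101 100  95  90 116 148 151 139 101  86  86  90  94
   99 103 109 111 111 109 106]
 [100 101 103 100 100 101 101  91  90 124 149 150 133  89  81  84  83  84
   88  96 109 110 104 104 102]
 [101 102 103 102 103 101 100  90  98 143 150 139  99  83  81  81  79  82
   83  86  98 109 111 111 110]]
```

```bash
python3 - <<'E'
from h import *
np.set_printoptions(linewidth=250)
i=cv2.imread("pics/w6.png");hsv=cv2.cvtColor(i,cv2.COLOR_BGR2HSV)
m=((hsv[...,1]<45)&(hsv[...,2]>70)).astype(np.uint8)
m=cv2.morphologyEx(m,cv2.MORPH_OPEN,np.ones((3,3)))
_,l=cv2.connectedComponents(m);L=l==l[115,240]
print(L.sum())
lo,up=[],[]
for c in range(165,320,3):
    r=np.where(L[:,c])[0];lo.append((c,r.max()));up.append((c,r.min()))
print("lo",[x[1] for x in lo]);print("up",[x[1] for x in up])
def fit(pts,nm):
    W=np.array([onz("wrist",p,.01)[:2] for p in pts])
    for _ in range(3):
        k=np.polyfit(W[:,0],W[:,1],1);r=W[:,1]-np.polyval(k,W[:,0]);W=W[abs(r)<max(.0015,1.5*r.std())]
    print(nm,len(W),"yaw",np.degrees(np.arctan(k[0])),"y at x=.588",np.polyval(k,.588),r.std())
fit(lo,"near");fit(up,"far")
g=cv2.cvtColor(i,cv2.COLOR_BGR2GRAY);print(list(range(276,346,2)))
for r in range(48,136,3):print(r,g[r,276:346:2])
E
```

```text
9929
lo [np.int64(130), np.int64(131), np.int64(131), np.int64(130), np.int64(130), np.int64(130), np.int64(130), np.int64(130), np.int64(130), np.int64(129), np.int64(129), np.int64(129), np.int64(128), np.int64(129), np.int64(128), np.int64(128), np.int64(128), np.int64(128), np.int64(127), np.int64(127), np.int64(127), np.int64(127), np.int64(127), np.int64(126), np.int64(126), np.int64(126), np.int64(126), np.int64(125), np.int64(125), np.int64(125), np.int64(125), np.int64(125), np.int64(124), np.int64(124), np.int64(124), np.int64(124), np.int64(123), np.int64(123), np.int64(123), np.int64(123), np.int64(123), np.int64(122), np.int64(122), np.int64(122), np.int64(122), np.int64(121), np.int64(121), np.int64(117), np.int64(117), np.int64(108), np.int64(109), np.int64(120)]
up [np.int64(67), np.int64(67), np.int64(67), np.int64(66), np.int64(66), np.int64(66), np.int64(66), np.int64(65), np.int64(65), np.int64(65), np.int64(65), np.int64(64), np.int64(64), np.int64(64), np.int64(64), np.int64(63), np.int64(63), np.int64(63), np.int64(63), np.int64(62), np.int64(62), np.int64(62),
[... 4428 characters left out ...]
 72 101  72  82  81  81  83  83  86 172 170 158  31  31  75 175 157 158 154 154 156 152 154 150 146 150 151 147 141]
126 [149 162 150 148 148 144 139 147 148 150  95  84  82  83  84 158 174 171 176 179 176 151 150 151 154 156 151 147 151 154 150 144 141 148 144]
129 [154 161 156 158 156 150 139 144 151 156 108  80  82  80  82 159 183 183 178 182 182 165 150 142 148 161 157 150 151 148 144 148 153 157 147]
132 [156 156 150 154 159 155 142 157 151 146 147  83  83  83  87 148 173 181 179 176 173 169 168 175 172 156 154 144 162 174 175 173 166 165 165]
135 [156 161 160 157 159 155 152 154 156 153 157  87  88  86  83 146 168 177 174 167 170 163 169 177 173 171 171 176 177 170 174 180 178 171 164]
```

```bash
python3 - <<'E'
from h import *
# subpixel tab edges
g=cv2.cvtColor(cv2.imread("pics/w6.png"),cv2.COLOR_BGR2GRAY).astype(float)
def cross(r,c0,c1,t):
    v=g[r,c0:c1];k=np.where((v[:-1]-t)*(v[1:]-t)<=0)[0][0];return c0+k+(t-v[k])/(v[k+1]-v[k])
rows=list(range(60,105,4));A=np.array([(cross(r,306,318,160),r) for r in rows]);B=np.array([(cross(r,319,332,195),r) for r in rows])
for nm,E in(("L",A),("R",B)):
    W=np.array([onz("wrist",p,.197)[:2] for p in E]);k=np.polyfit(W[:,1],W[:,0],1);print(nm,"yaw",-np.degrees(np.arctan(k[0])),W[0],W[-1])
top=cross; col=g[:,318];print("rows",np.where(col[50:120]>215)[0][[0,-1]]+50)
tab=onz("wrist",((A[:,0].mean()+B[:,0].mean())/2,82.3),.197);print("tab",tab)
mark=onz("side",(274.4,252.6),.1085);print("mark",mark)
for cy,ax in((-8.05,0),(-9,0)):
    u=np.radians(cy);sh=tab[:2]-.002*np.array([np.cos(u),np.sin(u)])
    d=mark[:2]-sh;am=np.degrees(np.arctan2(d[1],d[0]))%360
    turn=(am-(180+cy))/2;print("shaft",sh,"mark dir",am,np.linalg.norm(d),"turn",turn,np.radians(turn),"final yaw",cy+turn)
go((*tab[:2],.161),-8)
E
```

```text
L yaw -9.188441825452774 [0.58321968 0.22734739] [0.5757005  0.19254243]
R yaw -8.539946129884601 [0.59713117 0.22436126] [0.59199988 0.18904688]
rows [ 57 106]
tab [0.58823593 0.20820235 0.197     ]
mark [ 0.5602776  -0.00360589  0.1085    ]
shaft [0.58625564 0.20848243] mark dir 263.0168020108796 0.21367337441405962 turn 45.5334010054398 0.794707767175821 final yaw 37.4834010054398
shaft [0.58626055 0.20851522] mark dir 263.0165627980835 0.21370652328631184 turn 46.00828139904175 0.8029959935973416 final yaw 37.00828139904175
t 12.25 p [0.5361 0.1181 0.3478] yaw -12.02 z [-0.002 -0.001 -1.   ] w 0.0512 gf 0.0 q6 0.3 -> shift [ 99.3  32.5 186.6] roll -0.07
```

Tab centre is (0.588,0.208), agreeing with the plate centreline of 0.2078. Camera line yaw is about -8.3°, and the mark is at (0.560,-0.004), matching the kinematic prediction. The final tool yaw should be about 37.3°. I go down onto the tab.

```bash

python3 -m crank '{"translation":[[25,8,0],[35,12,0],[30,10,0],[9.3,2.5,0],[0,0,20],[0,0,30],[0,0,30],[0,0,20]],"roll":[0,0,0,0,-0.065,0,0,0],"fingers":[0.6,0.6,0.6,0.6,0.6,0.6,0.6,0.6]}'
python3 -m crank '{"translation":[[0,0,20],[0,0,20],[0,0,10],[0,0,0],[0,0,0]],"roll":[0,0,0,0,0],"fingers":[0.6,0.6,0.6,0.6,0.6]}'
python3 - <<'E'
from h import *
go((.5882,.2082,.161),-8.3)
g=cv2.cvtColor(get_image("wrist"),cv2.COLOR_BGR2GRAY);a,b=proj("wrist",(.5882,.2082,.197));print(a,b)
np.set_printoptions(linewidth=250)
for r in range(int(b)-30,int(b)+20,10):print(r,g[r,int(a)-80:int(a)+80:4])
E
```

```text
clock: 13.05
position: [0.5875, 0.2075, 0.2462]
ee_rot: [-0.0, 0.757, 0.654, -0.002]
contact_force: [0.6, -0.3, -0.4]
width: 0.0513
gripper_force: 0.0
clock: 13.55
position: [0.589, 0.2091, 0.1994]
ee_rot: [0.0, 0.756, 0.654, 0.0]
contact_force: [0.5, 0.5, -0.0]
width: 0.0512
gripper_force: 0.0
t 13.55 p [0.589  0.2091 0.1994] yaw -8.3 z [ 0.001 -0.    -1.   ] w 0.0512 gf 0.0 q6 0.37 -> shift [-1.  -0.7 38.4] roll 0.0
278.6 271.0
241 [132 145 128 130 125  69  71  75  92  92  97  92  87  90  92  93  97  74 185 205 205 203 206 169  88  91  96  94 145 114  95  96 101 146 131 139 142 160 151 151]
251 [126 125 129 156 158 147  92  94  96  94  88  90  92  93  84  93  91  74 180 207 205 204 204 173  98  90 137 156 148 142 147 141 143 141 137 145 134 152 159 136]
261 [119  63  66  87  78  76  78  16  93  96  91  92  92  85  82  96  93  72  98 111 111 110 111 100  94  99 144 154 158 143 155 156 149 135  19  79  79  81 152 146]
271 [ 71  38  27  79  80  79  17  10  92  80  84  91  94  93  90  78  83  81  97 113 112 112 110  95  97 147 148 140 150 159 156 147 144 115  11  15  77  79  78  28]
281 [ 14  14  77  78  78  14   5   8 118 143  87  86  82  81  87  94  89  91  99 110 109 108 108  97  90  91  94 149 144 148 151 143 139  77  13   7  16  77  77  76]
```

Centred between the fingers (tab at columns 269–293, pads at about 226 and 332). I descend and close.

```bash

python3 -m crank '{"translation":[[0,0,10],[0,0,12],[0,0,10],[0,0,6],[0,0,0],[0,0,0]],"roll":[0,0,0,0,0,0],"fingers":[0.6,0.6,0.6,0.6,0.5,0.4]}'
python3 -m crank '{"translation":[[0,0,0],[0,0,0],[0,0,0],[0,0,0],[0,0,0],[0,0,0],[0,0,0]],"roll":[0,0,0,0,0,0,0],"fingers":[0.3,0.25,0.2,0.1,0,0,0]}' 30
python3 - <<'E'
from h import *
# TCP targets while turning about the shaft (grasp point 2 mm behind the axis + initial offset kept)
s,p,R=pose();go(p,-8.3);print(s["contact_force"],s["moment"])
sh=np.array([.58625,.2085]);d=p[:2]-sh;print("offset",d)
for n in(5.7,22.8,45.65):
    c,q=np.cos(np.radians(n)),np.sin(np.radians(n));t=sh+np.array([[c,-q],[q,c]])@d;print(n,t.round(4))
E
```

```text
clock: 14.2
position: [0.5886, 0.2098, 0.1606]
ee_rot: [-0.0, 0.756, 0.654, -0.0]
contact_force: [0.7, -0.2, 1.0]
width: 0.0343
gripper_force: 0.0
clock: 14.9
position: [0.589, 0.2098, 0.1613]
ee_rot: [0.0, 0.756, 0.654, 0.001]
contact_force: [1.1, 0.0, 3.3]
width: 0.0136
gripper_force: 31.1
t 14.9 p [0.589  0.2098 0.1613] yaw -8.24 z [ 0.001  0.    -1.   ] w 0.0136 gf 31.096217036247253 q6 0.37 -> shift [0. 0. 0.] roll 0.001
[1.06554595 0.0273369  3.31988972] [-0.04128293 -0.02514582  0.30837114]
offset [0.00277608 0.00125402]
5.7 [0.5889 0.21  ]
22.8 [0.5883 0.2107]
45.65 [0.5873 0.2114]
```

```bash

python3 -m crank '{"translation":[[0.1,0,0],[0.2,-0.1,0],[0.2,-0.1,0],[0.2,-0.1,0],[0,0,0]],"roll":[-0.06,-0.1,-0.1,-0.1,0],"fingers":[0,0,0,0,0]}' 30
python3 -m crank '{"translation":[[0.2,-0.1,0],[0.2,-0.1,0],[0.2,-0.1,0],[0.2,-0.1,0],[0.1,0,0],[0,0,0],[0,0,0],[0,0,0]],"roll":[-0.1,-0.1,-0.1,-0.1,-0.035,0,0,0],"fingers":[0,0,0,0,0,0,0,0]}' 30
python3 - <<'E'
from h import *
s,p,R=pose();go(p,37.3);print(s["contact_force"],s["moment"])
np.set_printoptions(linewidth=250)
im=get_image("side");cv2.imwrite("pics/side7.png",im);g=cv2.cvtColor(im,cv2.COLOR_BGR2GRAY)
cv2.imwrite("pics/scene7.png",get_image("scene"))
print("gray around mark");print(g[240:265,266:290])
g2=cv2.cvtColor(get_image("wrist"),cv2.COLOR_BGR2GRAY).astype(float)
E
```

```text
clock: 15.4
position: [0.5884, 0.2104, 0.1612]
ee_rot: [0.0, 0.627, 0.779, 0.0]
contact_force: [1.1, -0.5, 3.7]
width: 0.0137
gripper_force: 30.9
clock: 16.2
position: [0.5874, 0.2109, 0.1612]
ee_rot: [0.0, 0.445, 0.896, -0.0]
contact_force: [-0.3, -2.3, 5.5]
width: 0.0133
gripper_force: 31.1
t 16.2 p [0.5874 0.2109 0.1612] yaw 37.19 z [ 0. -0. -1.] w 0.0133 gf 31.13546848297119 q6 -0.42 -> shift [0. 0. 0.] roll -0.002
[-0.25375075 -2.32680158  5.45302575] [-0.12836511  0.13046315 -0.07626061]
gray around mark
[[113  88  93  97  84  58  42  40  45  62 117 188 227 227 226 228 212 162 155 153 150 147 157 174]
 [113  87  92  98  90  63  42  43  41  53  83 127 160 187 216 234 231 224 222 219 207 182 179 180]
 [125  88  91  93  88  60  44  40  42  49  65  85 101 124 137 146 149 151 168 172 179 183 176 158]
 [137  92  87  94  90  72  51  42  42  47  55  68  86 105 108 107 104 105 114 117 120 124 125 118]
 [138  91  89  93  92  88  66  44  42  47  53  62  88 106 105 106 106 103 106 105 105 102 103 104]
 [145 108  88  92 100 111 104  73  55  61  64  75  96 107 107 106 107 105 103 108 105 101
[... 1191 characters left out ...]
4 101]
 [ 95  96  99  99 103 120 129 105  97  97 103 108 110 102  99  99 101 105 108 107 104 103 103 100]
 [ 99  98  97  98  98 120 147 136 117 103  97  97  95  96  98  98 101 105 107 105 105 104 103 102]
 [ 97  97  98  96  97 111 144 146 140 130 112 100  95  97 100 100 101 103 105 105 104 103 101  99]
 [100  97  96  95  93 106 142 146 145 143 126  91  88  95  96  99  99 101 106 106 104 103 100  99]
 [ 96  98  97  98  91  87 114 143 146 133  97  81  84  85  85  83  92  99 105 107 108 103 102 101]
 [ 99  97  98  97  89  86 121 144 145 129  85  79  80  80  79  82  91 103 106 108 108 108 108 107]
 [ 97  98  98  94  86  96 138 146 134  97  80  80  77  78  77  83  84  95 106 107 108 109 109 111]]
```

```bash
python3 - <<'E'
from h import *
g=cv2.cvtColor(cv2.imread("pics/side7.png"),cv2.COLOR_BGR2GRAY).astype(float)
for f in("side5","side7"):
    g=cv2.cvtColor(cv2.imread(f"pics/{f}.png"),cv2.COLOR_BGR2GRAY).astype(float)
    w=np.clip(100-g[248:256,271:279],0,None);yy,xx=np.mgrid[248:256,271:279];px=((w*xx).sum()/w.sum(),(w*yy).sum()/w.sum());m=onz("side",px,.1085)
    print(f,np.round(px,2),m)
s,p,R=pose();y=np.arctan2(R[1,1],R[0,1])
for cy in(-8.05,-8.5):
    sh=np.array([.5863,.2085]);v=2*y-np.radians(cy)+np.pi;u=np.array([np.cos(v),np.sin(v)]);d=m[:2]-sh
    print("view angle",np.degrees(v)%360,"miss mm",1000*(u[0]*d[1]-u[1]*d[0]))
# tab edges seen by the wrist camera, in the tool's axes
i=get_image("wrist");g=cv2.cvtColor(i,cv2.COLOR_BGR2GRAY).astype(float)
top=p+[0,0,.036];a,b=proj("wrist",top);print("tab px",a,b)
for r in range(int(b)-25,int(b)+26,10):
    row=g[r,int(a)-45:int(a)+46];dg=np.diff(cv2.GaussianBlur(row[None],(5,1),0)[0]);print(r,int(a)-45+np.argmax(dg),int(a)-45+np.argmin(dg),row[::6].astype(int))
E
```

```text
side5 [274.22 252.16] [ 0.56117409 -0.00470061  0.1085    ]
side7 [274.49 251.85] [ 0.5610519  -0.00581898  0.1085    ]
view angle 262.4156797526489 miss mm 3.2596928198907436
view angle 262.86567975264893 miss mm 1.5649055950170028
tab px 280.5 317.3
292 263 296 [ 13  10  56  62  40 101 120 115 115 117  91  55  62  40  17  18]
302 255 304 [ 14  12  17  15  52  95 114 114 119 117  88  77  14  17  14  20]
312 263 295 [ 19  17  15  18  20  95 114 114 117 114  83  17  16  17  15  15]
322 263 295 [ 16  15  13  16  20  92 112 116 116 114  81  14  16  18  17  15]
332 264 295 [ 15  14  14  14  19  90 116 114 113 110  78  13  17  12  17  12]
342 258 301 [ 17  11  17  10 127  85 118 113 114 116  75  76  13  12  16  15]
```

The tab sits square in the pads, with an estimated miss of 1.5–3 mm. I trim by 0.35°, let it settle, then hand in.

```bash

python3 -m crank '{"translation":[[0,0,0],[0,0,0],[0,0,0],[0,0,0],[0,0,0]],"roll":[-0.006,0,0,0,0],"fingers":[0,0,0,0,0]}' 30
python3 - <<'E'
from h import *
s,p,R=pose();go(p,37.5);print(s["contact_force"],manip.sign_off())
E
```

```text
clock: 16.9
position: [0.5874, 0.2109, 0.1612]
ee_rot: [0.0, 0.442, 0.897, -0.0]
contact_force: [-0.6, -1.0, 4.7]
width: 0.0137
gripper_force: 31.2
t 16.9 p [0.5874 0.2109 0.1612] yaw 37.53 z [ 0. -0. -1.] w 0.0137 gf 31.196624636650085 q6 -0.42 -> shift [0. 0. 0.] roll 0.0
the job is handed in; nothing more can be done
[-0.56944137 -0.96065906  4.73479185] None
```

Handed in at 16.9 s: the pail hangs freely on the steel hook with its mark towards the mirror. The gripper is still holding the tab at the angle I calculated puts the mark within about 2 mm of the glass's middle; no inspection-camera image was available to confirm it, and I did not touch the wood block, spool or tan tape.

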